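# Vent the pressure pot: bleed lever half open, bayonet cap held half-way

### The job

Get the blue pressure pot ready to purge: first set its red-knobbed bleed lever to the yellow middle mark, half-way between closed and open. Then take the bayonet cap by its black bar, push its two lugs down through the slots of the collar (black marks) against the spring and twist it clockwise, as seen from above, 60 degrees to the yellow marks, half-way to the lock; never let it click into the lock at the red marks. Finish still gripping the cap there, pressing it down so that its rim is flush on the collar, and leave the other things on the bench where they are.

Things in the scene. Friction and masses are not known exactly. Their poses are not given: they have to be found in the camera images.
- pot: Blue pressure pot, fixed to the bench: 104 mm wide at its foot; origin on its axis at the bench, z up. On top an aluminium collar, 80 mm outside diameter, rim 100 mm above the bench. The brass bleed valve stands 115 mm from the axis on the pot's +y side.
- collar (a point): Centre of the collar's top rim; axes as the pot's. In the bore two lips, 5 mm thick, leave an opening 49 mm wide with two opposite slots (about 18 mm wide, out to 31 mm radius) for the cap's lugs. Under the lips is a channel in which the lugs can turn only clockwise seen from above.
- seal_plate (a joint): Spring plate in the bore: 0 up, grows (m) as it is pressed down. It meets the cap's plug when the flange is 6 mm above flush (joint 0) and pushes up with 4 N there, 7 N when flush (joint 0.006).
- slot_mark (a point): The same point as collar, with x along the line of the two slots (black marks on the collar rim): the cap goes in with its x axis along this line, either way round.
- half_mark (a point): The same point, with x along the line of the two yellow marks, 60 degrees clockwise from the slots: where the cap is to be held, its x axis along this line, either way round.
- lock_mark (a point): The same point, with x along the line of the two red marks, 120 degrees clockwise from the slots, the end of travel. Sprung pins resist from about 75 degrees and click in behind the lugs at 120.
- lever_hinge (a point): A point on the vertical hinge axis of the bleed lever, 55 mm above the bench.
- lever_knob (a point): Centre of the upright red round knob at the end of the bleed lever: 16 mm diameter, 40 mm tall (57 to 97 mm above the bench), 55 mm from the hinge axis. Below it is the level steel lever arm, 10 mm wide.
- bleed_lever (a joint): Angle of the bleed lever in rad: 0 closed (black mark), 1.571 fully open (red mark), 0.785 the yellow middle mark; growing = counter-clockwise seen from above. It stays where it is left (about 1 N at the knob moves it).
- cap_grip (a point): Point on the cap's axis in its black grip bar, 50 mm above the cap's underside, 28 mm above the underside of its flange. The bar is 44 mm long along x, 12 mm thick along y, 36 mm tall (top 14 mm above this point, flange top 22 mm below it). x is also the line of the lugs and of the white lines on the flange. The cap (0.14 kg) stands upright on its plug on the bench.
- cap_flange (a point): Centre of the underside of the cap's round blue flange (68 mm wide, 6 mm thick); it meets collar when the cap is home. Below it a round plug 44 mm wide, 22 mm long, with two opposite lugs 12 mm wide reaching 28.5 mm from the axis, 10 to 15 mm below the flange (turned under the lips, the cap can lift at most 5 mm).
- glue_bottle: Bystander, to be left alone: white glue bottle with blue spout, 42x58x172 mm; origin at the centre of its underside.
- tape_measure: Bystander, to be left alone: yellow tape measure, 34x94x62 mm; origin at the centre of its underside.
- pill_bottle: Bystander, to be left alone: small orange bottle with red top, 40 mm wide, 68 mm tall; origin at the centre of its underside.
- ball_bearing: Bystander, to be left alone: ball bearing lying flat, 52 mm wide, 13 mm high; origin at the centre of its underside.
- black_tape: Bystander, to be left alone: roll of black tape lying flat, 64 mm wide, 19 mm high; origin at the centre of its underside.

How it is judged:
On the way, in this order (a step that is already met when the one before it is completed fails the run):
1. the bleed lever stands at its middle mark (within 0.1 rad), with the cap not yet on the collar (value of joint bleed_lever between 0.685 and 0.885 rad and distance between cap_flange and collar above 0.05 m), for 0.2 s.
2. the cap is pushed down through the slots, its lugs below the lips, not yet turned more than 17 degrees (horizontal distance between cap_flange and collar below 0.005 m and angle between cap_flange's own z axis and vertical below 0.12 rad and z of cap_flange in the frame of collar below 0.005 m and angle between the x axis of cap_flange and the x axis of slot_mark, either way round below 0.3 rad), for 0.1 s.
At the end, for the whole second after the job is handed in: The cap is in the collar (within 5 mm of its axis, flange within 2.5 mm of flush, upright), turned to within 10 degrees of the yellow half-way marks, still and gripped by the fingers; the bleed lever is still within 0.1 rad of its middle mark (value of joint bleed_lever between 0.685 and 0.885 rad and horizontal distance between cap_flange and collar below 0.005 m and angle between cap_flange's own z axis and vertical below 0.12 rad and z of cap_flange in the frame of collar below 0.0025 m and angle between the x axis of cap_flange and the x axis of half_mark, either way round below 0.175 rad and contact force between the fingers and cap above 2 N and linear speed of cap below 0.02 m/s); the arm keeps its last pose, push and grip.
It fails at once if the cap is turned on into the lock (past 95 degrees from the slots) (distance between cap_flange and collar below 0.008 m and angle between the x axis of cap_flange and the x axis of lock_mark, either way round below 0.43 rad).
It fails at once if one of the five listed bystanders is moved more than 30 mm or tipped (distance of any of glue_bottle, tape_measure, pill_bottle, ball_bearing, black_tape from where it was at the start of the episode above 0.03 m or angle between any of glue_bottle, tape_measure, pill_bottle, ball_bearing, black_tape's own z axis and vertical above 0.4 rad).
It also fails if it takes over 51 s, if anything falls off the work surface, if the arm or the gripper's body presses on something with over 40 N, if the wrist force passes 120 N, or if a joint passes its speed limit or range.

### The arm

A 6-joint arm with a two-finger parallel gripper is mounted at the origin on a cart in front of the work surface, level with it; the furniture and walls round the work are solid. World frame = base frame: x ahead of the robot, y to its left, z up, the work surface at z = 0. Lengths are in m, angles in rad, forces in N, time in s.
With the tool pointing down it reaches from about 0.375 to 0.9 m from the base axis. Payload 3.1 kg.
Tool frame: the origin (TCP) lies at the very end of the fingers, on their centre line; the grasp point (between the pads) lies 19 mm behind it (bot.grip_depth is the distance from the TCP to the grasp point, in m); z points along the fingers, y is the line along which they close (so a half turn about z gives the same grasp; the last joint's range is limited). The gripper opens to 85 mm and grips with 20 to 120 N. Pads are 22 mm wide; open, the fingers measure 114 mm over their backs; the gripper's body (76 mm by 85 mm) begins 54 mm behind the grasp point. The pads swing forward as they close: fully open they stand 13 mm farther back than shut.
Start: joints at [1.085, 0.527, 1.433, -0, 1.181, -0.178], TCP at [0.189, 0.596, 0.231] pointing down, gripper open.
Joint ranges: [-3.08, 3.08], [-0.75, 2.2], [0.22, 2.44], [-1.43, 4.57], [0, 2.65], [-2.85, 2.85]. Speed limits (rad/s): [2.79, 2.79, 3.14, 3.14, 3.14, 3.14].

### API

Orientations are given as a unit quaternion [w, x, y, z].
In Python, from workcell import bot, viewer gives the robot as it stands.
- The arm moves only by the shell command python3 -m creep 'ROWS' [FORCE]. ROWS is JSON, one flat list of numbers, 7 for each row, row after row: the turn, a rotation vector about the tool's x, y, z in rad, then the shift along the tool's x, y, z in m, then the closure, from -1 (fully open) to 1 (shut). A call has 1 to 10 rows; each row is the pose to reach, as a shift and turn from the pose commanded when the call began, along the tool's axes at that moment; what a row does not reach only later rows make up. A row lasts 1/8 s, in which the tool goes at most 62.5 mm and 10.7 degrees, less where a joint would pass 70% of its speed; a pose out of reach is approached as far as the arm can. A call with a gripper value outside its range is refused whole. The fingers move at their own pace and stop on an object; FORCE is the grip in N (left out, the last holds). Time passes only in rows, so rows that repeat a pose let the fingers close. It gives the time, the measured TCP pose, the force, the opening and the grip force at its end, in the units of the state.
- bot.read_state(): the state, without advancing time (a new reading comes with each control period).
- viewer.snapshot(name): name is "scene" or "top" or "wrist"; returns a dict with "image" (480x640x3 uint8, red, green, blue), "range_z" (480x640 float32, m along the optical axis (not along the pixel's ray), 0 where there is no reading), "camera_matrix" (3x3 intrinsics, pixels), "rvec" (rotation vector, rad) and "tvec" (3), from world to camera coordinates, as OpenCV has them. Camera axes: x right, y down, z forward; pixel columns grow to the right and rows downward; lengths in m; the calibration is good to about 2 mm. A picture is of the moment at which its call begins.
- bot.close_job(): hands the job in; it is judged then, once.
The state is a dict: "clock": time; "joint_positions": joint angles; "joint_vel": joint speeds; "effort": joint torques, N m; "tcp_pos": TCP position; "eef_rot": TCP orientation; "contact_force": force on the tool from outside, world axes, zero at the start; "ft_torque": the same for the moment, N m; "finger_gap": finger opening in m; "gripper_force": force on a finger pad.
Only numpy, scipy, OpenCV 4.12 (cv2) and the standard library are available. Lean on these libraries where they do the work, as an engineer would, in place of code of your own. Each camera call takes 0.05 s, during which the arm holds its last target. There are 200 camera calls.

## Working session

There is one attempt and no reset: what is moved stays moved. The work goes in short steps, Python scripts to look and compute and a shell command to move; the robot and the scene stay as the last step left them, time stands still between calls to the robot, and variables do not carry over. Pictures are saved under pics/ and viewed, at most 10 in all, crops included, and the job is handed in when it is done.

```bash
mkdir -p pics; ls; cat > h.py <<'E'
from workcell import bot, viewer
import numpy as np, cv2
from scipy.spatial.transform import Rotation as R
def snap(n,save=None):
    s=viewer.snapshot(n)
    if save: cv2.imwrite('pics/'+save,s['image'][:,:,::-1])
    return s
def cloud(s):
    K=s['camera_matrix'];z=s['range_z'];v,u=np.mgrid[:480,:640]
    P=np.stack([(u-K[0,2])/K[0,0]*z,(v-K[1,2])/K[1,1]*z,z],-1)
    M=cv2.Rodrigues(np.array(s['rvec'],float))[0]
    W=(P-np.array(s['tvec']).ravel())@M
    W[z==0]=np.nan
    return W
def plane(s,uv,h):
    K=s['camera_matrix'];M=cv2.Rodrigues(np.array(s['rvec'],float))[0]
    uv=np.atleast_2d(uv).astype(float)
    d=np.c_[uv,np.ones(len(uv))]@np.linalg.inv(K).T@M
    c=-M.T@np.array(s['tvec']).ravel()
    return c+d*((h-c[2])/d[:,2])[:,None]
def proj(s,P):
    return cv2.projectPoints(np.atleast_2d(P).astype(float),np.array(s['rvec'],float),np.array(s['tvec'],float),s['camera_matrix'],None)[0][:,0]
E
python3 - <<'E'
from h import *
a=snap('top','top0.png')
b=snap('scene','scene0.png')
np.savez('top0.npz',**a);np.savez('scene0.npz',**b)
print(bot.read_state())
E
```

```text
pics
{'clock': 0.1, 'joint_positions': array([ 1.08452322e+00,  5.28366367e-01,  1.43378238e+00,  9.11859264e-06,
        1.18140748e+00, -1.78512600e-01]), 'joint_vel': array([ 0.00098011, -0.00123049, -0.0022771 , -0.00020791,  0.00263217,
       -0.00148804]), 'effort': array([-6.31774628e-05, -4.43303132e+01, -1.78587502e+01, -2.37795466e-04,
        3.88535220e-03, -1.83547172e-05]), 'tcp_pos': array([0.18899724, 0.59505868, 0.23043306]), 'eef_rot': array([-3.24349560e-04,  1.53275320e-01,  9.88183036e-01, -9.26675885e-04]), 'contact_force': array([ 0.03721743,  0.24058209, -0.47969488]), 'ft_torque': array([ 0.00388168, -0.02578972,  0.04828247]), 'gripper_force': 0.0, 'finger_gap': 0.08584366435288154}
```

View pics/top0.png

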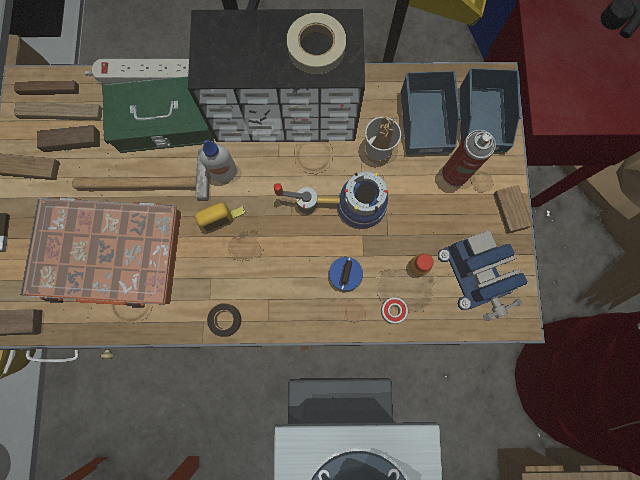

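View pics/scene0.png

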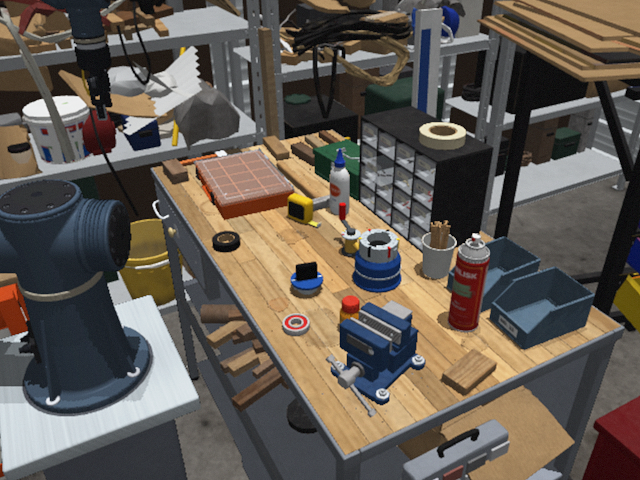

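Top view: cap at (346,274) with its bar nearly vertical, pot collar at (366,192), red knob at (279,188), valve at (306,199), pill bottle at (423,262), bearing at (395,310), and tape roll at (224,320). Next I'll measure these and enlarge the pot area.

```bash
python3 - <<'E'
from h import *
a=dict(np.load('top0.npz'));b=dict(np.load('scene0.npz'))
W=cloud(a)
for n,(u,v) in dict(cap=(346,274),flange=(335,272),knob=(279,188),rim=(348,200),valve=(306,199),pill=(423,262),glue=(210,148)).items(): print(n,W[v,u].round(4))
for nm,s in(('top',a),('scene',b)):
    W=cloud(s)
    hsv=cv2.cvtColor(s['image'],cv2.COLOR_RGB2HSV);
    red=((hsv[...,0]<8)|(hsv[...,0]>172))&(hsv[...,1]>150)&(hsv[...,2]>70)
    m=red&(abs(W[...,2]-.09)<.04)
    n,l,st,c=cv2.connectedComponentsWithStats(m.astype(np.uint8))
    for i in range(1,n):
        if st[i,4]>8: print(nm,'red',c[i],st[i,4],np.median(W[l==i],0).round(4),W[l==i][:,2].max())
    # collar rim
    m=(abs(W[...,2]-.1)<.004)
    n,l,st,c=cv2.connectedComponentsWithStats(m.astype(np.uint8))
    for i in range(1,n):
        if st[i,4]>80:
            p=W[l==i]; A=np.c_[p[:,:2],np.ones(len(p))]
            print(nm,'rim',c[i],st[i,4],((p[:,:2].min(0)+p[:,:2].max(0))/2).round(4),np.ptp(p[:,:2],0))
    m=(abs(W[...,2]-.028)<.006)&(hsv[...,0]>100)&(hsv[...,0]<130)&(hsv[...,1]>120)
    n,l,st,c=cv2.connectedComponentsWithStats(m.astype(np.uint8))
    for i in range(1,n):
        if st[i,4]>80:
            p=W[l==i]; print(nm,'flange',c[i],st[i,4],((p[:,:2].min(0)+p[:,:2].max(0))/2).round(4),np.ptp(p[:,:2],0))
c=cv2.resize(a['image'][150:300,260:440],None,fx=4.4,fy=4,interpolation=cv2.INTER_CUBIC)
c=cv2.resize(a['image'][155:300,260:440],(744,600),interpolation=cv2.INTER_CUBIC)
cv2.imwrite('pics/c1.png',c[:,:,::-1])
E
```

```text
cap [0.4345 0.0186 0.0652]
flange [0.4434 0.0381 0.0261]
knob [0.5967 0.1451 0.0976]
rim [0.5712 0.014  0.0999]
valve [0.5852 0.0945 0.0596]
pill [ 0.4555 -0.1289  0.07  ]
glue [0.6562 0.2666 0.1538]
top red [277.  186.5] 40 [0.5994 0.149  0.0968] 0.10197010786380059
top red [424.47826087 261.65217391] 207 [ 0.4572 -0.1322  0.0688] 0.07302518178225274
top rim [365.79490446 191.03566879] 785 [ 0.5893 -0.0207] [0.07938977 0.08012664]
top flange [336.87378641 271.01941748] 309 [0.4413 0.0309] [0.06430674 0.03858938]
top flange [353.99082569 275.44954128] 327 [0.4398 0.0027] [0.06196789 0.03668296]
scene red [100.08571429 119.47619048] 105 [0.219  1.0711 0.059 ] 0.09113043818325274
scene red [ 86.47435897 123.12820513] 78 [0.1842 1.0701 0.0587] 0.07472838826542967
scene red [ 73.4        127.13333333] 15 [0.1399 1.0541 0.0612] 0.06733221237770408
scene red [ 44.16666667 131.16666667] 18 [0.054  1.0635 0.0619] 0.0679193141578699
scene red [334.04347826 186.95652174] 23 [0.6432 0.2622 0.0768] 0.08377320720757232
scene red [334.06451613 192.93548387] 31 [0.6431 0.2622 0.0596] 0.067327636094
[... 574 characters left out ...]
0.15265558 0.19158504]
scene rim [379.11297071 239.54811715] 478 [ 0.5888 -0.0227] [0.08224405 0.08294701]
scene rim [468.98198198 287.68468468] 111 [ 0.6495 -0.2315] [0.04779496 0.04319787]
scene rim [384.22797927 328.16062176] 193 [ 0.4531 -0.2487] [0.05567089 0.08153165]
scene rim [ 81.27828746 345.18654434] 327 [ 0.0004 -0.058 ] [0.1135238  0.02214484]
scene rim [364.99484536 344.53092784] 194 [ 0.4025 -0.2678] [0.04689694 0.08186533]
scene flange [377.57777778 279.76666667] 90 [ 0.5793 -0.0421] [0.07690687 0.05802774]
scene flange [307.725      283.13214286] 280 [0.4383 0.0015] [0.06316713 0.0424648 ]
scene flange [401.36641221 359.67175573] 131 [ 0.4822 -0.2701] [0.06468101 0.02412467]
```

View pics/c1.png

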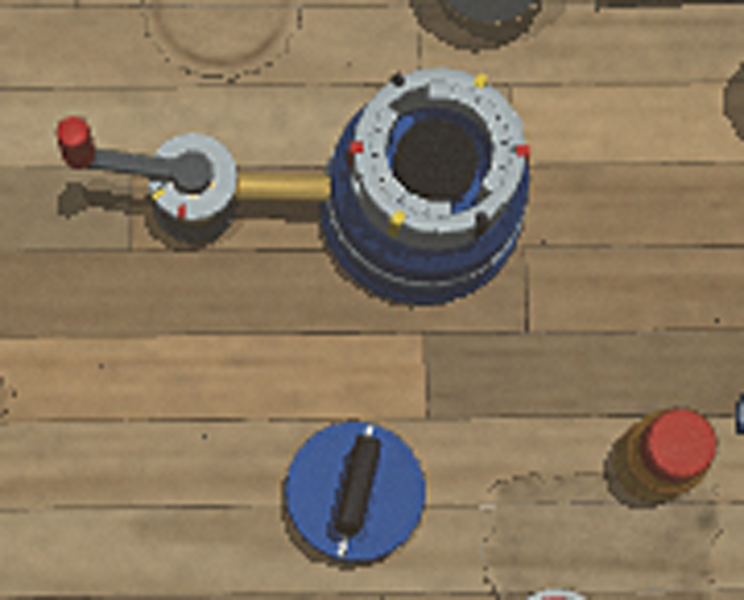

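Crop (4.13x from (260,155)): black marks at (398,80) and (480,222), yellow at (482,82) and (398,218), red at (357,147) and (523,150). Lever hinge is at (192,172), knob top at (73,127), valve yellow mark at (158,195), and the cap's white lines end at (369,430) and (343,550).

```bash
python3 - <<'E'
from h import *
a=dict(np.load('top0.npz'));b=dict(np.load('scene0.npz'))
def px(*p): p=np.array(p,float); return np.c_[260+p[:,0]/4.1333-.4,155+p[:,1]/4.138-.4]
ang=lambda d: np.degrees(np.arctan2(d[1],d[0]))
for n,q in dict(black=((480,222),(398,80)),yel=((398,218),(482,82)),red=((357,147),(523,150))).items():
    p=plane(a,px(*q),.1); print(n,p.mean(0).round(4),ang(p[1]-p[0]))
p=plane(a,px((343,550),(369,430)),.028); print('cap',p.mean(0),ang(p[1]-p[0]))
W=cloud(a)
m=(W[...,2]>.057)&(W[...,2]<.068)&(W[...,0]<.5)&(W[...,0]>.38)&(abs(W[...,1]-.02)<.03)
p=W[m]; r=cv2.minAreaRect(p[:,:2].astype(np.float32)); print('bar',r)
m=(abs(W[...,2]-.028)<.006)&(np.hypot(W[...,0]-.44,W[...,1]-.018)<.05)
q=W[m][:,:2]; print('flange',(q.min(0)+q.max(0))/2,np.ptp(q,0),cv2.minEnclosingCircle(q.astype(np.float32)))
m=(abs(W[...,2]-.0965)<.004)&(np.hypot(W[...,0]-.597,W[...,1]-.145)<.03)
q=W[m][:,:2]; print('knobtop',q.mean(0),len(q))
kt=plane(a,px((73,127)),.097)[0];print(kt)
for z in(.055,.06,.065): print(z,plane(a,px((192,172)),z)[0].round(4))
print(W[192:202,303:311,2].round(3)) 
print('vmarks',plane(a,px((158,195),(182,210)),.055).round(4))
M=cv2.Rodrigues(a['rvec'].astype(float))[0];print('cam',-M.T@a['tvec'].ravel())
E
```

```text
black [ 0.5887 -0.0202  0.1   ] 27.72436764280405
yel [ 0.5891 -0.0209  0.1   ] -32.08982265272414
red [ 0.5896 -0.0208  0.1   ] -91.55729160140541
cap [0.44113886 0.01683026 0.028     ] -13.325511123333873
bar ((0.4404337406158447, 0.017277967184782028), (0.011933865025639534, 0.04302534833550453), 76.29129028320312)
flange [0.44039915 0.01728244] [0.06634961 0.06589308] ((0.44057196378707886, 0.017482057213783264), 0.03377876803278923)
knobtop [0.59969539 0.14834598] 50
[0.60228067 0.14852767 0.097     ]
0.055 [0.5923 0.0945 0.055 ]
0.06 [0.5909 0.0944 0.06  ]
0.065 [0.5895 0.0942 0.065 ]
[[0.047 0.06  0.059 0.06  0.06  0.06  0.059 0.053]
 [0.062 0.06  0.059 0.057 0.058 0.059 0.061 0.059]
 [0.06  0.059 0.063 0.061 0.06  0.06  0.061 0.061]
 [0.064 0.06  0.061 0.062 0.058 0.058 0.059 0.058]
 [0.063 0.06  0.059 0.057 0.06  0.06  0.06  0.059]
 [0.057 0.058 0.06  0.059 0.061 0.062 0.06  0.06 ]
 [0.061 0.061 0.057 0.056 0.057 0.06  0.059 0.057]
 [0.057 0.061 0.058 0.06  0.061 0.059 0.063 0.057]
 [0.055 0.057 0.061 0.061 0.061 0.06  0.057 0.05 ]
 [0.046 0.049 0.053 0.057 0.054 0.051 0.049 0.051]]
vmarks [[0.581  0.1109 0.055 ]
 [0.5735 0.0994 0.055 ]]
cam [0.32148676 0.07385621 0.99515823]
```

```bash
cat >> h.py <<'E'
def go(p,yaw_y):
    "print row (turn, shift) from measured pose to TCP p with tool z down and tool y at yaw_y deg"
    s=bot.read_state();q=s['eef_rot'];R0=R.from_quat([*q[1:],q[0]])
    y=np.radians(yaw_y);Y=np.array([np.cos(y),np.sin(y),0]);Z=np.array([0,0,-1.]);X=np.cross(Y,Z)
    T=R.from_matrix(np.c_[X,Y,Z]);rv=(R0.inv()*T).as_rotvec()
    m=R0.as_matrix()
    print('tcp',s['tcp_pos'].round(4),'yaw_y',np.degrees(np.arctan2(m[1,1],m[0,1])).round(2),'F',s['contact_force'].round(1),'t',s['clock'],'gap',s['finger_gap'].round(4),'J',s['joint_positions'].round(2))
    print('row',rv.round(4),(R0.inv().apply(np.array(p)-s['tcp_pos'])).round(4))
E
python3 -c "
from h import *
go([.600,.149,.20],-10.5)"
```

```text
Traceback (most recent call last):
  File "h.py", line 29, in go
    print('tcp',s['tcp_pos'].round(4),'yaw_y',np.degrees(np.arctan2(m[1,1],m[0,1])).round(2),'F',s['contact_force'].round(1),'t',s['clock'],'gap',s['finger_gap'].round(4),'J',s['joint_positions'].round(2))
                                                                                                                                                  ^^^^^^^^^^^^^^^^^^^^^
AttributeError: 'float' object has no attribute 'round'
```

```bash
sed -i "s/s\['finger_gap'\].round(4)/round(s['finger_gap'],4)/" h.py
python3 -c "
from h import *
go([.600,.149,.20],-10.5)"
```

```text
tcp [0.189  0.5951 0.2304] yaw_y 72.37 F [ 0.   0.2 -0.5] t 0.1 gap 0.0858 J [ 1.08  0.53  1.43  0.    1.18 -0.18]
row [-1.8000e-03  1.1000e-03  1.4463e+00] [-0.5268 -0.3005  0.0308]
```

```bash
python3 -m creep '[0,0,1.446,-0.527,-0.30,0.02,-0.4,0,0,1.446,-0.527,-0.30,0.02,-0.4,0,0,1.446,-0.527,-0.30,0.02,-0.4,0,0,1.446,-0.527,-0.30,0.02,-0.4,0,0,1.446,-0.527,-0.30,0.02,-0.4,0,0,1.446,-0.527,-0.30,0.02,-0.4,0,0,1.446,-0.527,-0.30,0.02,-0.4,0,0,1.446,-0.527,-0.30,0.02,-0.4,0,0,1.446,-0.527,-0.30,0.02,-0.4,0,0,1.446,-0.527,-0.30,0.02,-0.4]' 30
python3 - <<'E'
from h import *
a=snap('wrist','w1.png'); np.savez('w1.npz',**a)
go([.6,.149,.065],-10.5)
for n,p in dict(knob=[.6,.149,.097],hinge=[.591,.0944,.06],collar=[.589,-.0206,.1]).items(): print(n,proj(a,p))
E
```

```text
clock: 1.35
tcp_pos: [0.6022, 0.1476, 0.2108]
eef_rot: [-0.0, 0.769, 0.639, -0.0]
contact_force: [0.2, 0.8, -0.3]
finger_gap: 0.0594
gripper_force: 0.0
tcp [0.6066 0.1434 0.2107] yaw_y -10.75 F [ 3.7 -2.3  0.8] t 1.4 gap 0.0599 J [ 0.05  0.55  1.46 -0.    1.13  0.24]
row [ 0.0055  0.0023 -0.0044] [ 0.0046 -0.0084  0.1456]
knob [[311.14937823 229.98590269]]
hinge [[313.13596675 276.68879917]]
collar [[334.46961671 411.19099735]]
```

View pics/w1.png

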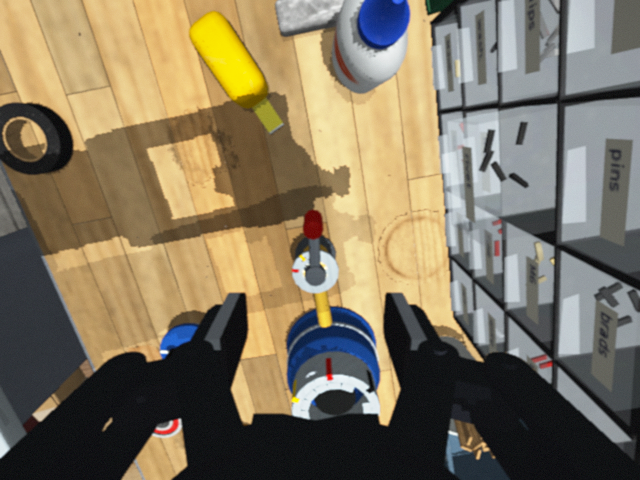

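Wrist view: valve disc centred near (315,272), yellow mark near (302,258), red mark near (294,270), knob top near (313,216), and the arm was still settling. I'll let it settle and take a magnified look.

```bash
python3 -m creep '[0,0,0,0,0,0,-0.4,0,0,0,0,0,0,-0.4,0,0,0,0,0,0,-0.4]'
python3 - <<'E'
from h import *
a=snap('wrist'); np.savez('w2.npz',**a)
go([.6,.149,.065],-10.5)
c=cv2.resize(a['image'][190:310,240:390],(750,600),interpolation=cv2.INTER_CUBIC)
cv2.imwrite('pics/w2c.png',c[:,:,::-1])
M=cv2.Rodrigues(a['rvec'].astype(float))[0];print('cam',-M.T@a['tvec'].ravel())
for n,p in dict(knob=[.6,.149,.097],hinge=[.591,.0944,.06]).items(): print(n,proj(a,p))
E
```

```text
clock: 1.78
tcp_pos: [0.5995, 0.1514, 0.2113]
eef_rot: [-0.0, 0.768, 0.64, -0.0]
contact_force: [0.2, 1.1, -0.7]
finger_gap: 0.0597
gripper_force: 0.0
tcp [0.5997 0.1513 0.2114] yaw_y -10.38 F [-0.2 -0.7 -0.9] t 1.825 gap 0.0595 J [0.07 0.54 1.47 0.   1.13 0.25]
row [-0.0005 -0.      0.0021] [-0.0022  0.0008  0.1464]
cam [0.61442318 0.22821892 0.35466499]
knob [[315.65781875 233.8491286 ]]
hinge [[316.69535719 279.72125752]]
```

View pics/w2c.png

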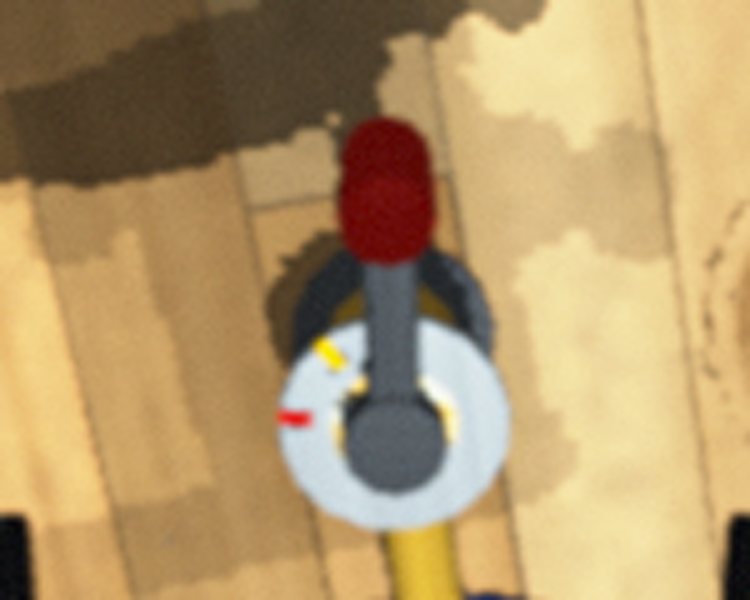

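Crop (5x from (240,190)): knob top at (388,220), hinge cap at (395,447), white disc centre at (394,423), yellow mark from (320,343) to (345,367), red mark from (280,418) to (311,420). The lever covers the black mark, so it's closed.

```bash
python3 - <<'E'
from h import *
a=dict(np.load('w2.npz'))
f=lambda z,*p: plane(a,np.array(p)/5.+[239.6,189.6],z)
A=lambda d: np.degrees(np.arctan2(d[...,1],d[...,0]))
W=cloud(a)
for u,v in((388,220),(395,447),(480,440),(390,320)): print((u,v),W[round(v/5+189.6),round(u/5+239.6)].round(4))
k=f(.097,(388,220))[0]
for zh in(.058,.062): 
  h=f(zh,(395,447))[0]; print(zh,k.round(4),h.round(4),A(k-h),np.hypot(*(k-h)[:2]))
for z in(.04,.05):
  c,y1,y2,r1,r2=f(z,(394,423),(320,343),(345,367),(280,418),(311,420)); print(z,c.round(4),A(y1-c),A(y2-c),A(r1-c),A(r2-c))
E
```

```text
(388, 220) [0.601  0.149  0.0978]
(395, 447) [0.5931 0.0941 0.0586]
(480, 440) [0.6084 0.0886 0.0507]
(390, 320) [0.5965 0.1183 0.0588]
0.058 [0.6012 0.149  0.097 ] [0.5927 0.0939 0.058 ] 81.22291985078003 0.055748139145260875
0.062 [0.6012 0.149  0.097 ] [0.593  0.0957 0.062 ] 81.23702493269978 0.05391343357767446
0.04 [0.5921 0.0908 0.04  ] 120.1240419741645 118.56392922671557 166.93122320571428 167.41087984853397
0.05 [0.5928 0.0951 0.05  ] 120.12404197416477 118.56392922671569 166.93122320571436 167.41087984853388
```

```bash
python3 -c "
from h import *
go([.601,.149,.066],-8.8)"
```

```text
tcp [0.5997 0.1513 0.2114] yaw_y -10.38 F [-0.2 -0.7 -0.9] t 1.825 gap 0.0595 J [0.07 0.54 1.47 0.   1.13 0.25]
row [-0.0005 -0.     -0.0275] [-0.002   0.0018  0.1454]
```

```bash
python3 -m creep '[0,0,-0.028,-0.002,0.002,0.05,-0.4,0,0,-0.028,-0.002,0.002,0.10,-0.4,0,0,-0.028,-0.002,0.002,0.135,-0.4,0,0,-0.028,-0.002,0.002,0.145,-0.4,0,0,-0.028,-0.002,0.002,0.145,-0.2,0,0,-0.028,-0.002,0.002,0.145,1,0,0,-0.028,-0.002,0.002,0.145,1,0,0,-0.028,-0.002,0.002,0.145,1,0,0,-0.028,-0.002,0.002,0.145,1,0,0,-0.028,-0.002,0.002,0.145,1]' 20
python3 -c "
from h import *
go([.5814,.1483,.066],12)
go([.5633,.1409,.066],32.5)"
```

```text
clock: 3.08
tcp_pos: [0.603, 0.148, 0.068]
eef_rot: [0.001, 0.76, 0.65, 0.001]
contact_force: [-2.1, -0.4, 6.9]
finger_gap: 0.0153
gripper_force: 21.0
tcp [0.603 0.148 0.068] yaw_y -8.89 F [-2.1 -0.4  6.9] t 3.075 gap 0.0153 J [0.06 0.73 1.57 0.   0.84 0.22]
row [ 0.0024 -0.0005 -0.3646] [-0.0031 -0.0214  0.0019]
tcp [0.603 0.148 0.068] yaw_y -8.89 F [-2.1 -0.4  6.9] t 3.075 gap 0.0153 J [0.06 0.73 1.57 0.   0.84 0.22]
row [ 2.500e-03 -1.000e-04 -7.224e-01] [-0.0132 -0.0382  0.0019]
```

```bash
python3 -m creep '[0,0,-0.09,0,-0.005,0,1,0,0,-0.18,-0.0005,-0.011,0,1,0,0,-0.27,-0.0015,-0.016,0,1,0,0,-0.36,-0.003,-0.0214,0,1,0,0,-0.45,-0.005,-0.026,0,1,0,0,-0.54,-0.0075,-0.030,0,1,0,0,-0.63,-0.01,-0.034,0,1,0,0,-0.72,-0.013,-0.038,0,1,0,0,-0.72,-0.013,-0.038,0,1,0,0,-0.72,-0.013,-0.038,0,1]'
python3 -c "
from h import *
go([.5633,.1409,.066],32.5)"
```

```text
clock: 4.32
tcp_pos: [0.5642, 0.1414, 0.068]
eef_rot: [0.001, 0.482, 0.876, 0.001]
contact_force: [-0.5, 2.6, 5.2]
finger_gap: 0.0154
gripper_force: 21.1
tcp [0.5642 0.1414 0.068 ] yaw_y 32.39 F [-0.5  2.6  5.2] t 4.325 gap 0.0154 J [ 0.05  0.7   1.67  0.    0.77 -0.51]
row [ 0.0039  0.0013 -0.002 ] [ 0.    -0.001  0.002]
```

```bash
python3 -m creep '[0,0,0,0,0,0,-0.4,0,0,0,0,0,0,-0.4,0,0,0,0,0,0,-0.4,0,0,0,0,0,-0.05,-0.4,0,0,0,0,0,-0.1,-0.4,0,0,0,0,0,-0.145,-0.4,0,0,0,0,0,-0.145,-0.4,0,0,0,0,0,-0.145,-0.4,0,0,0,0,0,-0.145,-0.4]'
python3 - <<'E'
from h import *
a=snap('wrist'); np.savez('w3.npz',**a)
go([.4404,.0173,.15],76.5)
print(proj(a,[[.563,.141,.097],[.5928,.0945,.058]]))
u,v=proj(a,[.5928,.0945,.055])[0].astype(int)-[75,70]
print(u,v)
c=cv2.resize(a['image'][v:v+120,u:u+150],(750,600),interpolation=cv2.INTER_CUBIC)
cv2.imwrite('pics/w3c.png',c[:,:,::-1])
E
```

```text
clock: 5.45
tcp_pos: [0.5614, 0.1406, 0.2094]
eef_rot: [-0.002, 0.482, 0.876, -0.001]
contact_force: [0.1, -0.1, -0.4]
finger_gap: 0.06
gripper_force: 0.0
tcp [0.5616 0.1406 0.2095] yaw_y 32.37 F [-0.8 -0.4 -1.1] t 5.5 gap 0.0596 J [ 0.05  0.49  1.57 -0.    1.08 -0.51]
row [-0.0025 -0.0031 -0.7703] [-0.0394 -0.1682  0.06  ]
[[317.08107906 232.13343376]
 [317.19186918 277.72618662]]
242 206
```

View pics/w3c.png

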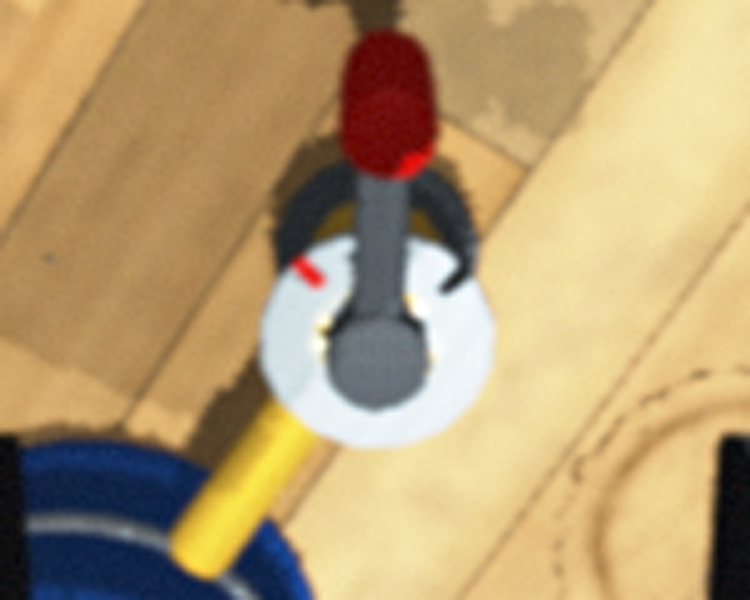

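Crop: the lever covers the yellow mark, with red at (309,271) and black at about (454,278) roughly equally far to either side. I'll check by rays and plan the cap approach.

```bash
python3 - <<'E'
from h import *
a=dict(np.load('w3.npz'))
f=lambda z,*p: plane(a,np.array(p)/5.+[241.6,205.6],z)
A=lambda d: np.degrees(np.arctan2(d[...,1],d[...,0]))
k=f(.097,(388,133))[0];h=f(.058,(378,363))[0];print(k,h,A(k-h),A(k-[.5928,.0945,0]))
c,r1,r2,b1,b2=f(.0505,(378,340),(296,259),(321,284),(465,265),(443,290));print(c,A(r1-c),A(r2-c),A(b1-c),A(b2-c))
go([.4404,.0173,.15],76.5)
E
```

```text
[0.56438143 0.14181523 0.097     ] [0.59305842 0.0941077  0.058     ] 121.01006937940816 120.98995122242616
[0.59239908 0.09517674 0.0505    ] 165.4558510931298 165.61098130719654 75.57034938399836 72.33107799205182
tcp [0.5616 0.1406 0.2095] yaw_y 32.37 F [-0.8 -0.4 -1.1] t 5.5 gap 0.0596 J [ 0.05  0.49  1.57 -0.    1.08 -0.51]
row [-0.0025 -0.0031 -0.7703] [-0.0394 -0.1682  0.06  ]
```

```bash
python3 -m creep '[0,0,-0.77,-0.039,-0.168,0.06,-0.4,0,0,-0.77,-0.039,-0.168,0.06,-0.4,0,0,-0.77,-0.039,-0.168,0.06,-0.4,0,0,-0.77,-0.039,-0.168,0.06,-0.4,0,0,-0.77,-0.039,-0.168,0.06,-0.4,0,0,-0.77,-0.039,-0.168,0.06,-0.4,0,0,-0.77,-0.039,-0.168,0.06,-0.4,0,0,-0.77,-0.039,-0.168,0.06,-0.4]'
python3 - <<'E'
from h import *
a=snap('wrist','w4.png')
W=cloud(a)
hsv=cv2.cvtColor(a['image'],cv2.COLOR_RGB2HSV)
near=np.hypot(W[...,0]-.44,W[...,1]-.017)<.04
m=(abs(W[...,2]-.064)<.003)&near
p=W[m][:,:2].astype(np.float32); print('bar',len(p),cv2.minAreaRect(p))
m=(abs(W[...,2]-.028)<.003)&near
p=W[m][:,:2].astype(np.float32); print('fl',len(p),cv2.minEnclosingCircle(p),W[m][:,2].mean())
go([.4404,.0173,.034],76.5)
E
```

```text
clock: 6.5
tcp_pos: [0.4421, 0.0182, 0.1514]
eef_rot: [0.0, 0.118, 0.993, -0.0]
contact_force: [-0.3, 0.2, 0.4]
finger_gap: 0.0599
gripper_force: 0.0
bar 1026 ((0.4406946897506714, 0.01743314415216446), (0.01184130273759365, 0.043436311185359955), 75.98042297363281)
fl 4435 ((0.44125130772590637, 0.01739313267171383), 0.03400668501853943) 0.028672610362580578
tcp [0.442  0.0182 0.1514] yaw_y 76.5 F [-0.6 -0.8  0.1] t 6.55 gap 0.0599 J [-0.21  0.42  1.96 -0.    0.76 -1.55]
row [-0.      0.0004  0.0001] [ 0.0014 -0.0012  0.1174]
```

View pics/w4.png

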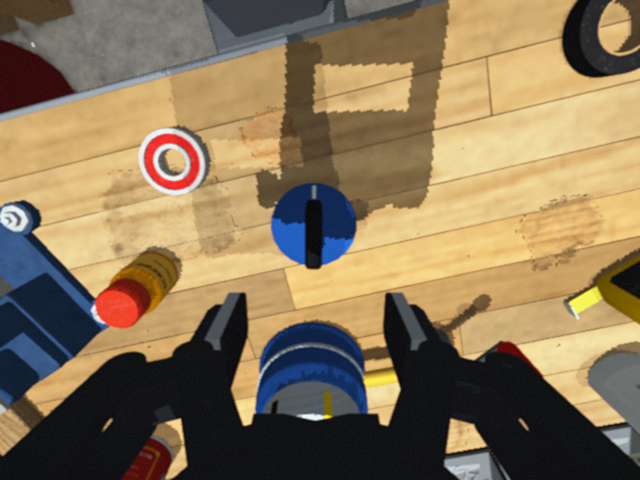

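Wrist view: the bar is centred between the fingers at (313,235). Descending and gripping.

```bash
python3 -m creep '[0,0,0.008,0.001,-0.001,0.06,-0.4,0,0,0.008,0.001,-0.001,0.1,-0.4,0,0,0.008,0.001,-0.001,0.115,-0.4,0,0,0.008,0.001,-0.001,0.115,-0.3,0,0,0.008,0.001,-0.001,0.115,1,0,0,0.008,0.001,-0.001,0.115,1,0,0,0.008,0.001,-0.001,0.115,1,0,0,0.008,0.001,-0.001,0.115,1,0,0,0.008,0.001,-0.001,0.115,1,0,0,0.008,0.001,-0.001,0.115,1]' 60
python3 -c "
from h import *
go([.45,.0173,.175],118.1)"
```

```text
clock: 7.8
tcp_pos: [0.4413, 0.017, 0.0373]
eef_rot: [0.001, 0.122, 0.993, -0.0]
contact_force: [-0.4, 0.9, 7.3]
finger_gap: 0.0107
gripper_force: 59.3
tcp [0.4413 0.017  0.0373] yaw_y 76.03 F [-0.4  0.9  7.3] t 7.8 gap 0.0107 J [-0.22  0.66  2.04 -0.    0.44 -1.54]
row [-0.0009  0.0024 -0.7342] [-0.0087  0.0025 -0.1376]
```

```bash
python3 -m creep '[0,0,0,0,0,-0.03,1,0,0,0,0,0,-0.08,1,0,0,-0.18,0,0,-0.12,1,0,0,-0.36,0,0,-0.14,1,0,0,-0.54,0,0,-0.14,1,0,0,-0.735,0,0,-0.14,1,0,0,-0.735,0,0,-0.14,1,0,0,-0.735,0,0,-0.14,1,0,0,-0.735,0,0,-0.14,1]'
python3 -c "
from h import *
go([.589,-.0206,.178],118.1)"
```

```text
clock: 8.93
tcp_pos: [0.4403, 0.0172, 0.1762]
eef_rot: [-0.0, -0.242, 0.97, 0.0]
contact_force: [0.1, -0.6, -1.6]
finger_gap: 0.0108
gripper_force: 58.6
tcp [0.4403 0.0172 0.1762] yaw_y 118.06 F [ 0.1 -0.6 -1.6] t 8.925 gap 0.0108 J [-0.22  0.37  1.94  0.    0.83 -2.28]
row [ 0.0002 -0.0003 -0.0007] [-0.1134 -0.1033 -0.0018]
```

```bash
python3 -m creep '[0,0,0,-0.025,-0.02,0,1,0,0,0,-0.05,-0.045,0,1,0,0,0,-0.08,-0.07,0,1,0,0,0,-0.1,-0.09,0,1,0,0,0,-0.11,-0.1,0,1,0,0,0,-0.1137,-0.1035,0,1,0,0,0,-0.1137,-0.1035,0,1,0,0,0,-0.1137,-0.1035,0,1,0,0,0,-0.1137,-0.1035,0,1,0,0,0,-0.1137,-0.1035,0,1]'
python3 - <<'E'
from h import *
go([.5895,-.0208,.145],118.1)
# cap centre in top & scene views: flange ring blue around z .16
for n in('top','scene'):
    s=snap(n); np.savez(n+'5.npz',**s); W=cloud(s)
    hsv=cv2.cvtColor(s['image'],cv2.COLOR_RGB2HSV)
    m=(abs(W[...,2]-.166)<.008)&(np.hypot(W[...,0]-.589,W[...,1]+.02)<.05)&(hsv[...,0]>95)&(hsv[...,0]<130)&(hsv[...,1]>100)
    p=W[m][:,:2].astype(np.float32); print(n,len(p), cv2.minEnclosingCircle(p) if len(p) else '')
    m=(abs(W[...,2]-.1)<.004)&(np.hypot(W[...,0]-.589,W[...,1]+.02)<.05)
    p=W[m][:,:2].astype(np.float32); print(n,'rim',len(p), cv2.minEnclosingCircle(p) if len(p) else '')
s=dict(np.load('scene5.npz'));u,v=proj(s,[.589,-.02,.14])[0].astype(int);c=cv2.resize(s['image'][v-60:v+60,u-75:u+75],(750,600),interpolation=cv2.INTER_CUBIC);cv2.imwrite('pics/s5.png',c[:,:,::-1]);print(u,v)
E
```

```text
clock: 10.18
tcp_pos: [0.5892, -0.0204, 0.1765]
eef_rot: [-0.0, -0.243, 0.97, 0.0]
contact_force: [-0.4, -0.1, -2.0]
finger_gap: 0.0107
gripper_force: 58.6
tcp [ 0.5892 -0.0204  0.1765] yaw_y 118.15 F [-0.4 -0.1 -2. ] t 10.175 gap 0.0107 J [-0.22  0.55  1.58  0.    1.02 -2.29]
row [ 0.0001 -0.0001  0.0008] [-0.     -0.0005  0.0315]
top 0 
top rim 0 
scene 340 ((0.5873590707778931, -0.025488372892141342), 0.03438869118690491)
scene rim 475 ((0.5907871723175049, -0.022385211661458015), 0.043564923107624054)
379 221
```

View pics/s5.png

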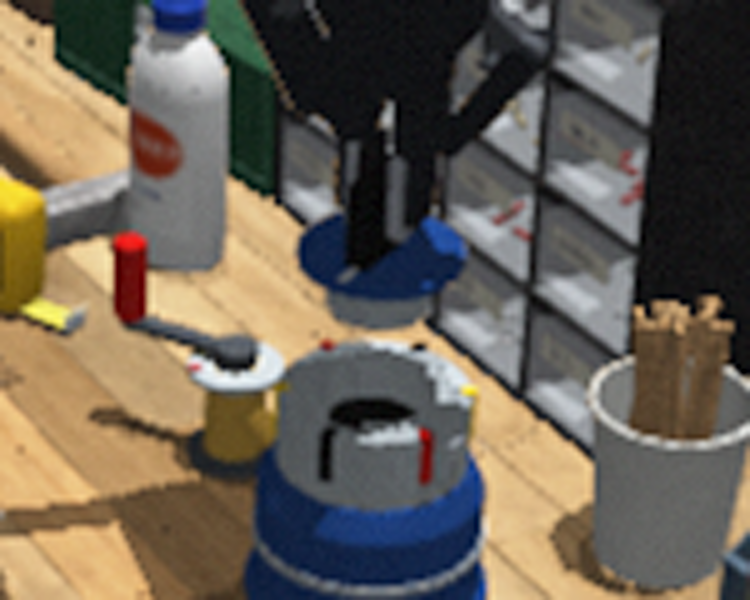

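Crop: the cap is held upright over the collar, lever still set. Descending slowly and feeling for contact.

```bash
python3 -m creep '[0,0,0,0,-0.0005,0.015,1,0,0,0,0,-0.0005,0.03,1,0,0,0,0,-0.0005,0.036,1,0,0,0,0,-0.0005,0.042,1,0,0,0,0,-0.0005,0.045,1,0,0,0,0,-0.0005,0.048,1,0,0,0,0,-0.0005,0.048,1]'
python3 -c "
from h import *
s=bot.read_state();print(s['ft_torque'])
go([.5895,-.0208,.1153],118.1)"
```

```text
clock: 11.15
tcp_pos: [0.5898, -0.0209, 0.1283]
eef_rot: [-0.0, -0.243, 0.97, 0.0]
contact_force: [0.5, -0.2, -2.3]
finger_gap: 0.0118
gripper_force: 58.6
[-0.02881384 -0.02881702  0.02447251]
tcp [ 0.5898 -0.0209  0.1283] yaw_y 118.15 F [ 0.5 -0.2 -2.3] t 11.15 gap 0.0118 J [-0.22  0.61  1.61 -0.    0.91 -2.29]
row [ 0.     -0.      0.0008] [0.0002 0.0003 0.013 ]
```

```bash
python3 -m creep '[0,0,0,0,0,0.004,1,0,0,0,0,0,0.007,1,0,0,0,0,0,0.009,1,0,0,0,0,0,0.011,1,0,0,0,0,0,0.012,1,0,0,0,0,0,0.0125,1,0,0,0,0,0,0.0125,1]'
python3 -c "
from h import *
s=bot.read_state();print(s['ft_torque'])
go([.5895,-.0208,.1153],118.1)"
```

```text
clock: 12.02
tcp_pos: [0.5899, -0.021, 0.116]
eef_rot: [0.0, -0.243, 0.97, -0.0]
contact_force: [-2.0, 0.8, 3.8]
finger_gap: 0.011
gripper_force: 59.6
[ 0.1053476   0.24966081 -0.03991076]
tcp [ 0.5899 -0.021   0.116 ] yaw_y 118.14 F [-2.   0.8  3.8] t 12.025 gap 0.011 J [-0.22  0.63  1.62 -0.    0.89 -2.29]
row [-0.0002  0.0001  0.0008] [0.0002 0.0003 0.0007]
```

```bash
python3 -m creep '[0,0,0,0,0,0.001,1,0,0,0,0,0,0.0015,1,0,0,0,0,0,0.002,1,0,0,0,0,0,0.002,1]' 80
python3 -c "
from h import *
s=bot.read_state();print(s['ft_torque'])
go([.5895,-.0208,.1153],58.1)"
```

```text
clock: 12.52
tcp_pos: [0.5899, -0.021, 0.1154]
eef_rot: [0.0, -0.243, 0.97, -0.0]
contact_force: [-4.4, 0.7, 13.3]
finger_gap: 0.0101
gripper_force: 84.2
[ 0.17547389  0.65711937 -0.02218965]
tcp [ 0.5899 -0.021   0.1154] yaw_y 118.15 F [-4.4  0.7 13.3] t 12.525 gap 0.0101 J [-0.22  0.63  1.62 -0.    0.89 -2.29]
row [-3.000e-04  6.000e-04  1.048e+00] [0.0002 0.0004 0.0001]
```

Flush contact on the collar. Now twisting.

```bash
python3 -m creep '[0,0,0.08,0,0,-0.0005,1,0,0,0.18,0,0,-0.0005,1,0,0,0.29,0,0,-0.0005,1,0,0,0.4,0,0,-0.0005,1,0,0,0.5,0,0,-0.0005,1,0,0,0.5,0,0,-0.0005,1]'
python3 -c "
from h import *
s=bot.read_state();print(s['ft_torque'])
go([.5899,-.021,.1153],58.1)"
```

```text
clock: 13.28
tcp_pos: [0.5911, -0.0212, 0.1155]
eef_rot: [0.002, 0.005, 1.0, -0.0]
contact_force: [-1.3, -0.9, 8.9]
finger_gap: 0.0106
gripper_force: 83.4
[ 0.06083083  0.23640326 -0.11306341]
tcp [ 0.5911 -0.0212  0.1155] yaw_y 89.44 F [-1.3 -0.9  8.9] t 13.275 gap 0.0106 J [-0.22  0.63  1.62  0.    0.88 -1.79]
row [3.00e-04 3.30e-03 5.47e-01] [0.0012 0.0002 0.0002]
```

```bash
python3 -m creep '[0,0,0.1,0.0005,0,0,1,0,0,0.2,0.0005,0,0,1,0,0,0.3,0.0005,0,0,1,0,0,0.4,0.0005,0,0,1,0,0,0.49,0.0005,0,0,1,0,0,0.547,0.0005,0,0,1,0,0,0.547,0.0005,0,0.0005,1,0,0,0.547,0.0005,0,0.0005,1,0,0,0.547,0.0005,0,0.0005,1]'
python3 - <<'E'
from h import *
s=bot.read_state();print(s['ft_torque'],s['joint_vel'].round(3))
go([.5899,-.021,.1153],58.1)
a=snap('scene');s=a;u,v=proj(s,[.589,-.02,.11])[0].astype(int);c=cv2.resize(s['image'][v-60:v+60,u-75:u+75],(750,600),interpolation=cv2.INTER_CUBIC);cv2.imwrite('pics/s6.png',c[:,:,::-1]);print(u,v)
E
```

```text
clock: 14.4
tcp_pos: [0.5908, -0.0216, 0.1154]
eef_rot: [0.002, 0.274, 0.962, -0.0]
contact_force: [-2.2, -0.8, 10.7]
finger_gap: 0.0106
gripper_force: 83.8
[-0.13069679  0.35121493 -0.06936198] [ 0.002 -0.    -0.     0.001 -0.    -0.001]
tcp [ 0.5908 -0.0216  0.1154] yaw_y 58.14 F [-2.2 -0.8 10.7] t 14.4 gap 0.0106 J [-0.23  0.63  1.62 -0.    0.88 -1.24]
row [0.0009 0.0039 0.0008] [0.0011 0.     0.0001]
378 234
```

View pics/s6.png

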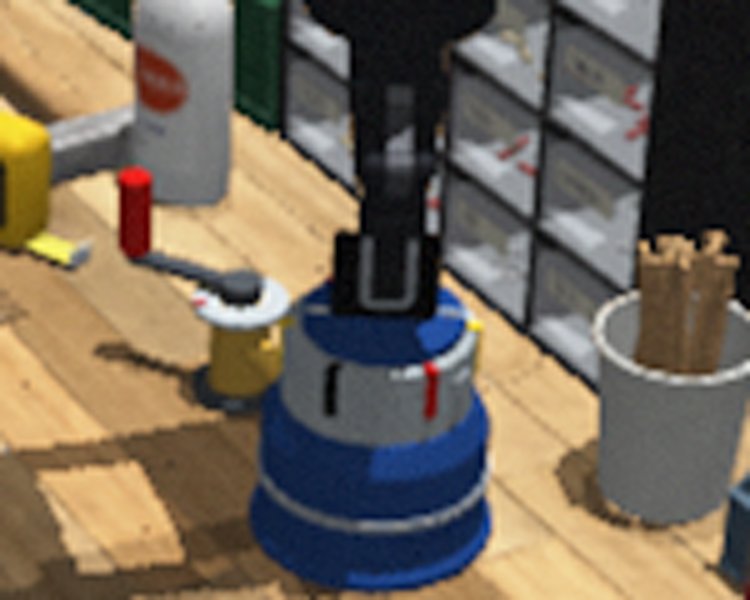

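The crop shows the cap flush, its white lines pointing at the yellow marks (288,322) and (477,328). The lever is still at its middle position, so I'm handing in.

```bash
python3 -c "
from workcell import bot
print(bot.close_job())"
```

```text
the job is handed in; nothing more can be done
None
```

I've handed the job in, though no verdict came back. By my last measurements, the bleed lever is at its middle mark, and the cap is gripped, pressed flush and turned 60° to the yellow marks. It took 14.4 s, and the bystanders were left alone.

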